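Take the garlic roaster's temperature on the turning grate

TASK

The grate of the tabletop grill has to keep revolving so that nothing scorches: push it round by one of its wooden knobs so that it coasts on its own at about one turn in six seconds, then take the infrared thermometer from its stand. Without touching the grill or the roaster, hold the lens, pointing straight down, over the middle of the garlic roaster, about two fingers' width (4 cm) above its rim, and stay right with it for at least five seconds without a break while it rides round on the coasting grate. Then put the thermometer back in its stand, lens down, and let go; leave the roaster sitting on the grate and everything else on the counter alone, and neither drop the thermometer nor whirl the grate.

Things in the scene. Friction and masses are not known exactly. Their poses are not given: they have to be found in the camera images.
- grill: low round tabletop charcoal grill, a dark steel bowl 346 mm across and 107 mm high on short legs, fixed to the counter. Its origin is on the counter surface under the bowl's centre. z up.
- grate: round steel bar grate, 322 mm across, about 1.2 kg (masses vary by a third), on a bearing on the grill: turns freely either way about the vertical axis through the grill's centre (inertia with roaster 0.019 kg m2); left alone it slows with a time constant of 14 to 24 s. Origin on the axis at the bars' top, 115 mm above the counter; turns with the grate: x towards the roaster, knobs at +y, -y.
- knob_a (a point): centre of the top of one of the two upright wooden knobs by which the grate is turned: a cylinder 26 mm in diameter, 45 mm high above the bars (top 160 mm above the counter), fixed to the grate 135 mm from its axis in the direction of the grate's +y.
- knob_b (a point): the same for the other knob, fixed 135 mm from the axis in the direction of the grate's -y.
- roaster: open terracotta garlic roaster dish holding a bulb of garlic, standing loose on the grate about 88 mm from its axis, held by friction only. 104 mm across the rim, 72 mm across the foot, 45 mm high; the bulb sits in the middle and sticks out 5 mm above the rim. About 0.40 kg. Origin at the centre of its underside, z up.
- roaster_rim (a point): centre of the roaster's mouth, at rim height, 45 mm above the roaster's origin.
- thermometer: orange stick infrared thermometer, a round barrel 29 mm in diameter and 155 mm long with a black rubber band at its grip, standing lens down in its stand. 0.09 kg. Origin at the centre of the lens end; its z axis runs along the barrel from lens to top (vertical and up when the lens points straight down).
- stand: dark steel stand for the thermometer, fixed: foot 92 mm across, tube of 33 mm inner diameter whose mouth flares from 52 mm height to about 68 mm inner diameter at its top, 78 mm high. Origin at the centre of its underside; the inner floor that carries the lens end is 8 mm above it. The thermometer's top stands 163 mm above the counter, its upper 85 mm are free to grip.
- roaster_lid: bystander: terracotta dome lid of the roaster with a knob, 108 mm across and 71 mm high, lying on the counter. Origin at the centre of its underside.
- basting_cup: bystander: empty stainless basting cup, 76 mm across and 70 mm high, loose. Origin at the centre of its underside.
- tongs: bystander: tongs with steel arms and yellow silicone tips, 250 mm long, about 60 mm wide and 18 mm high, lying flat. Origin on the counter at the middle of their length, x axis along them.
Mind the look-alikes: they are no part of the job. What is shaped like the stand but red is not meant. Several things have the shape of the thermometer; the one meant has the colours described above.

How it is judged:
By the outcome, as a careful person would: the job done as asked, in the order asked, and still so for the second after the job is handed in, with the robot touching nothing.
It also fails if it takes over 54 s, if anything falls off the work surface, if the arm or the gripper's body presses on something with over 40 N, if the wrist force passes 120 N, or if a joint passes its speed limit or range.

ROBOT

A 7-joint arm with a two-finger parallel gripper is mounted at the origin on the work surface. World frame = base frame: x ahead of the robot, y to its left, z up, the work surface at z = 0. Lengths are in m, angles in rad, forces in N, time in s.
With the tool pointing down it reaches from about 0.4 to 0.85 m from the base axis. Payload 4.5 kg.
Tool frame: the origin (TCP) lies where the fingers leave the gripper's body, on its centre line; the fingertips stand 64 mm ahead of it and the grasp point (between the pads) lies 45 mm ahead of it; z points along the fingers, y is the direction in which the jaws open and shut (so a half turn about z gives the same grasp; the last joint's range is limited). The gripper opens to 88 mm and grips with 3 to 60 N. Pads are 18 mm wide; open, the fingers measure 123 mm over their backs; the gripper's body (75 mm by 187 mm) begins 45 mm behind the grasp point.
Start: joints at [-1.286, 0.689, -0.195, 1.565, 0.157, 0.902, -0.215], TCP at [0.155, 0.605, 0.303] pointing down, gripper open.
Joint ranges: [-3.01, 3.01], [-0.46, 2.08], [-1.47, 1.51], [0.13, 2.56], [-1, 4.14], [0.04, 2.09], [-2.66, 2.66]. Speed limits (rad/s): [2.57, 2.57, 3.14, 3.14, 3.14, 3.14, 3.14].

INTERFACE

Orientations are given as a unit quaternion [x, y, z, w].
In Python, from plant import monitor, snapshot, workorder, finder gives the robot as it stands.
- The arm moves only by the tool carry_out, never from a script. Its argument "motion" is one flat list of numbers, 6 for each row, row after row: the shift along the tool's x, y, z in cm, then the turn, a rotation vector about the tool's x, y, z in rad. In form: [x, y, z, rx, ry, rz, x, y, z, rx, ry, rz, ...]. A call has 1 to 8 rows; each row shifts and turns the commanded pose from where the row before left it, along the tool's axes as they then stand; what a row does not reach is not made up. A row lasts 1/8 s, in which the tool goes at most 62.5 mm and 10.7 degrees, less where a joint would pass 70% of its speed; a pose out of reach is approached as far as the arm can. A call with a gripper value outside its range is refused whole. "hand" is the finger opening in cm, from 0 to 8.81, set as the call begins (left out, the last holds). The fingers move at their own pace and stop on an object; "grip_force" is the grip in N (left out, the last holds). Time passes only in rows, so rows that do not move let the fingers close. It gives the time, the measured TCP pose, the force and the opening at its end, in the units of the state.
- monitor.get_state(): the state, without advancing time (a new reading comes with each control period).
- snapshot(name): name is "side" or "top" or "wrist"; returns a dict with "frame" (420x560x3 uint8, red, green, blue), "range_z" (420x560 float32, m along the optical axis (not along the pixel's ray), 0 where there is no reading), "fx", "fy", "cx", "cy" (pixels), "rvec" (rotation vector, rad) and "tvec" (3), from world to camera coordinates, as OpenCV has them; the wrist camera has in their place "hand_eye" (4x4, takes a point from camera to tool coordinates, whose origin is the TCP and whose axes are the flange's). Camera axes: x right, y down, z forward; pixel columns grow to the right and rows downward; lengths in m; the calibration is good to about 2 mm. A picture is of the moment at which its call begins: read the wrist's pose just before it.
- workorder.finish_job(): hands the job in, once; it reports no verdict.
Trained networks look in a picture, given as the dict that the camera call returned (one of the last four; its "shot" number tells which), for a name from the list of things; names that differ only in an ending like _2 or _b are one class to them, and where a whole thing is asked for, a point or a joint stands for the part that bears it (a point fixed in the world has none). Each returns a list of dicts, best first, with "p" (0 to 1); they miss things now and then, are a little off and sometimes report something else, mostly with a low value. They report only what shows in the picture. A call takes as long as a camera call. They do not tell look-alikes from the thing itself.
- finder.masks_of(picture, thing): "pixels" (420x560 bool, what is visible of it) and "extent" ([left, top, right, bottom] in pixels, round what is visible of it).
The state is a dict: "clock": time; "q": joint angles; "qd": joint speeds; "joint_torque": joint torques, N m; "tool_pos": TCP position; "eef_rot": TCP orientation; "contact_force": force on the tool from outside, world axes, zero at the start; "moment": the same for the moment, N m; "opening": opening from 0.0 (shut) to 1.0 (fully open).
Only numpy, scipy, OpenCV 4.12 (cv2) and the standard library are available. Lean on these libraries where they do the work, as an engineer would, in place of code of your own. Each camera call takes 0.05 s, during which the arm holds its last target. There are 200 camera calls.

## Working session

There is one attempt and no reset: what is moved stays moved. The work goes in short steps, Python scripts to look and compute and a tool call to move; the robot and the scene stay as the last step left them, time stands still between calls to the robot, and variables do not carry over. Pictures are saved under pics/ and viewed, about 8 in all and at most 12, crops included, and the job is handed in when it is done.

Besides the shell and the picture viewer there is one more tool, called after "Call:" in YAML: its name, and indented under it one key for each argument. carry_out: Moves the arm, as the interface text tells. Its arguments: {"type":"object","properties":{"motion":{"type":"array"},"hand":{"type":"number"},"grip_force":{"type":"number"}},"required":["motion"]}

```bash
ls; mkdir -p pics
cat > h.py <<'E'
import numpy as np, cv2
from scipy.spatial.transform import Rotation as R
from plant import monitor, snapshot, workorder, finder
def cloud(s, mask=None, st=None):
    z=s["range_z"]; m=(z>0) if mask is None else (mask&(z>0))
    v,u=np.nonzero(m); d=z[v,u]
    p=np.c_[(u-s["cx"])/s["fx"]*d,(v-s["cy"])/s["fy"]*d,d]
    if "rvec" in s:
        M=R.from_rotvec(np.ravel(s["rvec"])).as_matrix(); P=(p-np.ravel(s["tvec"]))@M
    else:
        H=np.array(s["hand_eye"]); p=p@H[:3,:3].T+H[:3,3]
        P=R.from_quat(st["eef_rot"]).apply(p)+st["tool_pos"]
    return P,s["frame"][v,u]
def save(s,n): cv2.imwrite("pics/"+n,s["frame"][:,:,::-1])
E
python3 - <<'E'
from h import *
st=monitor.get_state(); print({k:np.round(v,3) for k,v in st.items()})
ss={n:snapshot(n) for n in("top","side")}
for n,s in ss.items():
    save(s,n+"0.png")
    for t in ["grill","grate","knob_a","roaster","thermometer","stand","roaster_lid","basting_cup","tongs"]:
        for r in finder.masks_of(s,t)[:4]:
            if r["p"]<.2: continue
            P,c=cloud(s,r["pixels"])
            if len(P)==0: continue
            print(n,t,round(r["p"],2),np.round(r["extent"]),"med",np.round(np.median(P,0),3),"lo",np.round(np.percentile(P,2,axis=0),3),"hi",np.round(np.percentile(P,98,axis=0),3),np.median(c,0))
a=np.hstack([ss["top"]["frame"],ss["side"]["frame"]]);print(a.shape)
E
```

```text
pics
{'clock': np.float64(0.0), 'q': array([-1.286,  0.69 , -0.195,  1.566,  0.157,  0.902, -0.215]), 'qd': array([-0.001, -0.001, -0.001, -0.002, -0.002, -0.   ,  0.   ]), 'joint_torque': array([ 0.0000e+00, -5.2755e+01, -1.2670e+00, -1.5342e+01, -5.3000e-02,
        7.0000e-03,  0.0000e+00]), 'tool_pos': array([0.155, 0.605, 0.302]), 'eef_rot': array([ 0.125,  0.992, -0.001, -0.   ]), 'contact_force': array([0.672, 0.437, 0.687]), 'moment': array([ 0.   , -0.029,  0.001]), 'opening': np.float64(1.0)}
top grill 0.67 [250. 148. 355. 258.] med [ 0.573 -0.026  0.106] lo [ 0.43  -0.194  0.025] hi [0.741 0.119 0.124] [81. 85. 89.]
top grate 0.76 [248. 150. 354. 253.] med [ 0.594 -0.033  0.114] lo [ 0.441 -0.194  0.027] hi [0.731 0.114 0.161] [ 96. 104. 110.]
top grate 0.62 [384. 171. 416. 204.] med [ 0.634 -0.364  0.035] lo [ 0.594 -0.419  0.005] hi [ 0.685 -0.324  0.072] [142.  81.  47.]
top knob_a 0.59 [250. 151. 352. 251.] med [ 0.577 -0.019  0.113] lo [ 0.436 -0.19   0.03 ] hi [0.733 0.111 0.159] [ 96. 104. 109.]
top roaster 0.62 [312. 165. 345. 199.] med [ 0.623 -0.126  0.139] lo [ 
[... 2263 characters left out ...]
 0.336 0.166] [135.  89.  32.]
side stand 0.86 [263. 306. 307. 352.] med [0.459 0.334 0.009] lo [0.426 0.291 0.003] hi [0.507 0.363 0.08 ] [83. 89. 89.]
side stand 0.58 [326. 318. 366. 369.] med [0.33  0.319 0.033] lo [0.292 0.283 0.004] hi [0.37  0.354 0.079] [200.  27.  24.]
side roaster_lid 0.88 [279. 113. 309. 139.] med [ 0.633 -0.353  0.035] lo [ 0.595 -0.411  0.003] hi [ 0.687 -0.325  0.071] [208. 119.  74.]
side basting_cup 0.95 [328. 123. 354. 152.] med [ 0.477 -0.331  0.046] lo [ 0.443 -0.382  0.002] hi [ 0.511 -0.307  0.072] [128. 135. 140.]
side tongs 0.68 [126. 324. 227. 392.] med [0.671 0.432 0.015] lo [ 0.555  0.395 -0.   ] hi [0.795 0.473 0.02 ] [178. 178. 133.]
(420, 1120, 3)
```

Run:
```python
import cv2,numpy as np
a=cv2.imread("pics/top0.png")[130:310,135:425];b=cv2.imread("pics/side0.png")[105:395,115:375]
cv2.imwrite("pics/v1.png",np.hstack([cv2.resize(a,(480,298)).copy() if 0 else cv2.copyMakeBorder(cv2.resize(a,(420,261)),0,159,0,0,0),cv2.resize(b,(376,420))]))
```

```text
(no output)
```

View pics/v1.png

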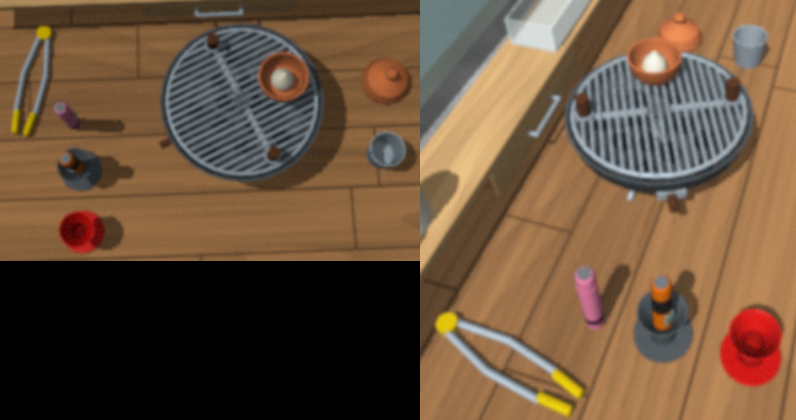

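The view shows the orange thermometer in the dark stand at (70,160) in the top half. The pink look-alike and the red stand are next to it. The knobs are at (213,42) and (273,152), and the roaster is at (283,77). Next I measure the exact geometry.

```bash
cat >> h.py <<'E'
from scipy.optimize import least_squares
def circ(xy,r=None,c0=None):
    c0=xy.mean(0) if c0 is None else c0
    f=lambda p: np.hypot(*(xy-p[:2]).T)-(p[2] if r is None else r)
    return least_squares(f,[*c0,r or .05],loss="soft_l1",f_scale=.003).x
def grate(P,c,C,verbose=False):
    """phase of knob axis & roaster about centre C"""
    d=P[:,:2]-C; rr=np.hypot(*d.T); out={}
    k=(P[:,2]>.135)&(P[:,2]<.166)&(abs(rr-.135)<.02)&(c[:,0]<110)
    q=(P[:,2]>.14)&(P[:,2]<.172)&(rr<.15)&(c[:,0].astype(int)-c[:,2]>45)
    return d[k],d[q]
E
python3 - <<'E'
from h import *
for n in("top","side"):
    s=snapshot(n);P,c=cloud(s)
    d=np.hypot(P[:,0]-.585,P[:,1]+.036)
    m=(d>.14)&(d<.19)&(P[:,2]>.105)&(P[:,2]<.12)
    h=np.histogram(d[m],12);print(n,"grate ring",np.round(circ(P[m&(d>.155)&(d<.18)][:,:2]),4),h[0])
    C=np.array([.585,-.036])
    dk,dr=grate(P,c,C)
    ang=np.degrees(np.arctan2(dk[:,1],dk[:,0]))
    for a in np.unique(np.round(ang/30)):
        w=abs(ang/30-a)<1; 
        if w.sum()>4: print(" knob",a*30,w.sum(),np.round(np.median(dk[w],0)+C,4),np.round(dk[w].min(0)+C,3),np.round(dk[w].max(0)+C,3))
    print(" roaster",len(dr),np.round(circ(dr+C,.052),4),np.round(circ(dr+C),4))
    for nm,c0 in(("therm",(.46,.32)),):
        m=(np.hypot(P[:,0]-c0[0],P[:,1]-c0[1])<.05)
        t=m&(P[:,2]>.1); print(" therm",t.sum(),np.round(circ(P[t][:,:2],.0145),4),"top",np.round(np.median(P[m&(P[:,2]>.155)],0),4))
        t=m&(P[:,2]>.072)&(P[:,2]<.085); print(" stand rim",t.sum(),np.round(circ(P[t][:,:2],.036),4))
        t=m&(P[:,2]<.015)&(P[:,2]>.004);print(" foot",t.sum(),np.round(circ(P[t][:,:2],.046),4))
E
```

```text
top grate ring [ 0.5857 -0.036   0.1641] [ 85  99 100 125 202 262 191 102 127 236 164  67]
 knob -150.0 72 [ 0.4594 -0.0947] [ 0.449 -0.106] [ 0.474 -0.083]
 knob -60.0 34 [ 0.6636 -0.1345] [ 0.625 -0.151] [ 0.669 -0.119]
 knob 30.0 73 [0.7033 0.0183] [0.694 0.006] [0.719 0.03 ]
 roaster 310 [ 0.6157 -0.1217  0.052 ] [ 0.6182 -0.1233  0.0484]
 therm 127 [0.4651 0.32   0.0145] top [0.4636 0.3179 0.1629]
 stand rim 141 [0.4659 0.3206 0.036 ]
 foot 198 [0.4725 0.3287 0.046 ]
side grate ring [ 0.5862 -0.0387  0.1645] [ 95  78  90  93 220 346 230  17 141 261 168  40]
 knob -150.0 114 [ 0.4625 -0.0871] [ 0.451 -0.106] [ 0.476 -0.079]
 knob 30.0 121 [0.7044 0.0256] [0.695 0.006] [0.72  0.034]
 roaster 600 [ 0.6191 -0.1196  0.052 ] [ 0.6199 -0.1207  0.0485]
 therm 354 [0.4671 0.3203 0.0145] top [0.4657 0.3242 0.1637]
 stand rim 316 [0.4674 0.3193 0.036 ]
 foot 619 [0.4719 0.306  0.046 ]
```

```bash
cat >> h.py <<'E'
C=np.array([.585,-.037])
def Rt(psi): s,c=np.sin(psi),np.cos(psi); return np.array([[-s,c,0],[c,s,0],[0,0,-1.]])  # columns x,y,z
def psi_of(st):
    y=R.from_quat(st["eef_rot"]).as_matrix()[:,1]; return np.arctan2(y[1],y[0])
def rows(p0,psi0,pts):
    """pts: list of (pos, psi); prints flat tool rows"""
    o=[]
    for p,ps in pts:
        d=Rt(psi0).T@(np.array(p)-p0)*100
        o.append([*np.round(d,2),0,0,round(-(ps-psi0),4)]); p0=np.array(p);psi0=ps
    for i in range(0,len(o),8): print(str(sum([[float(f"{x:.4g}") for x in r] for r in o[i:i+8]],[])).replace(".0,",",").replace(" ",""))
def line(p0,psi0,p1,psi1,n):
    t=np.linspace(0,1,n+1)[1:]; rows(np.array(p0),psi0,[(np.array(p0)+(np.array(p1)-p0)*a,psi0+(psi1-psi0)*a) for a in t])
E
python3 - <<'E'
from h import *
st=monitor.get_state();print(st["tool_pos"],np.degrees(psi_of(st)))
line(st["tool_pos"],psi_of(st),[.4505,-.0488,.28],np.radians(-85),16)
E
```

```text
[0.15508967 0.6054607  0.30272848] 75.63081983034392
[-2.8,-3.5,0.14,0,0,0.1752,-3.37,-2.96,0.14,0,0,0.1752,-3.84,-2.33,0.14,0,0,0.1752,-4.18,-1.62,0.14,0,0,0.1752,-4.4,-0.87,0.14,0,0,0.1752,-4.49,-0.09,0.14,0,0,0.1752,-4.43,0.69,0.14,0,0,0.1752,-4.24,1.46,0.14,0,0,0.1752]
[-3.92,2.17,0.14,0,0,0.1752,-3.49,2.82,0.14,0,0,0.1752,-2.94,3.39,0.14,0,0,0.1752,-2.3,3.85,0.14,0,0,0.1752,-1.6,4.19,0.14,0,0,0.1752,-0.84,4.41,0.14,0,0,0.1752,-0.06,4.49,0.14,0,0,0.1752,0.72,4.43,0.14,0,0,0.1752]
```

Call:
carry_out:
  motion: [-2.8, -3.5, 0.14, 0, 0, 0.1752, -3.37, -2.96, 0.14, 0, 0, 0.1752, -3.84, -2.33, 0.14, 0, 0, 0.1752, -4.18, -1.62, 0.14, 0, 0, 0.1752, -4.4, -0.87, 0.14, 0, 0, 0.1752, -4.49, -0.09, 0.14, 0, 0, 0.1752, -4.43, 0.69, 0.14, 0, 0, 0.1752, -4.24, 1.46, 0.14, 0, 0, 0.1752]
  hand: 0
  grip_force: 20

```text
clock: 2.1
tool_pos: [0.3034, 0.2774, 0.2918]
eef_rot: [0.737, 0.676, 0.001, -0.0]
contact_force: [-0.1, 0.9, 0.7]
opening: 0.114
```

Call:
carry_out:
  motion: [-3.92, 2.17, 0.14, 0, 0, 0.1752, -3.49, 2.82, 0.14, 0, 0, 0.1752, -2.94, 3.39, 0.14, 0, 0, 0.1752, -2.3, 3.85, 0.14, 0, 0, 0.1752, -1.6, 4.19, 0.14, 0, 0, 0.1752, -0.84, 4.41, 0.14, 0, 0, 0.1752, -0.06, 4.49, 0.14, 0, 0, 0.1752, 0.72, 4.43, 0.14, 0, 0, 0.1752]

```text
clock: 3.1
tool_pos: [0.4513, -0.0499, 0.2805]
eef_rot: [0.999, 0.041, 0.0, -0.0]
contact_force: [1.0, 1.4, -0.3]
opening: 0.008
```

Call:
carry_out:
  motion: [0, 0, 4.2, 0, 0, 0, 0, 0, 4.1, 0, 0, 0, 0.006, 0.405, 0, 0, 0, -0.03, 0.014, 0.607, 0, 0, 0, -0.045, 0.024, 0.81, 0, 0, 0, -0.06, 0.043, 1.079, 0, 0, 0, -0.08, 0.067, 1.348, 0, 0, 0, -0.1, 0.097, 1.616, 0, 0, 0, -0.12]

```text
clock: 4.1
tool_pos: [0.4688, -0.1051, 0.1993]
eef_rot: [0.965, 0.261, 0.001, 0.001]
contact_force: [0.3, 0.7, 0.1]
opening: 0.007
```

Call:
carry_out:
  motion: [0.127, 1.85, 0, 0, 0, -0.1375, 0.127, 1.85, 0, 0, 0, -0.1375, 0.127, 1.85, 0, 0, 0, -0.1375, 0.127, 1.85, 0, 0, 0, -0.1375, 0.05, 1.0, -0.5, 0, 0, -0.08, 0, 0.2, -4, 0, 0, 0, 0, 0, -5, 0, 0, 0]

```text
clock: 4.97
tool_pos: [0.5311, -0.1617, 0.2949]
eef_rot: [0.838, 0.545, -0.0, 0.001]
contact_force: [0.5, -0.5, 1.3]
opening: 0.009
```

Run:
```python
from h import *
for n in("top","side","top","side"):
    st=monitor.get_state();t=st["clock"];s=snapshot(n);P,c=cloud(s);dk,dr=grate(P,c,C)
    a=circ(dr+C,.052)[:2]-C
    ang=np.arctan2(*dk.T[::-1])
    print(round(t,3),n,"roaster",len(dr),np.round(np.degrees(np.arctan2(a[1],a[0])),1),round(np.hypot(*a),4),"knobs",len(dk),np.round(np.percentile(np.degrees(ang)%180,[10,30,50,70,90])))
save(s,"side1.png");print(st["contact_force"],st["tool_pos"],np.degrees(psi_of(st)))
```

```text
4.975 top roaster 293 8.8 0.087 knobs 149 [  5.  16.  97. 102. 106.]
5.025 side roaster 654 11.9 0.0888 knobs 235 [100. 102. 103. 106. 107.]
5.075 top roaster 289 15.7 0.087 knobs 173 [  9.  21. 104. 108. 112.]
5.125 side roaster 660 18.7 0.0889 knobs 242 [106. 108. 110. 112. 114.]
[-0.37564121 -0.12102963 -0.1869259 ] [ 0.53282032 -0.16201123  0.29679369] -23.937394410839154
```

Run:
```python
from h import *
st=monitor.get_state();print(st["tool_pos"],np.degrees(psi_of(st)))
line(st["tool_pos"],psi_of(st),[.466,.320,.25],np.radians(62),11)
```

```text
[ 0.53177894 -0.16142215  0.29482616] -23.929491551157714
[3.76,-2.32,0.41,0,0,-0.1363,4.04,-1.79,0.41,0,0,-0.1363,4.24,-1.22,0.41,0,0,-0.1363,4.37,-0.64,0.41,0,0,-0.1363,4.42,-0.04,0.41,0,0,-0.1363,4.38,0.57,0.41,0,0,-0.1363,4.26,1.16,0.41,0,0,-0.1363,4.07,1.72,0.41,0,0,-0.1363]
[3.79,2.26,0.41,0,0,-0.1363,3.45,2.76,0.41,0,0,-0.1363,3.05,3.2,0.41,0,0,-0.1363]
```

Call:
carry_out:
  motion: [3.76, -2.32, 0.41, 0, 0, -0.1363, 4.04, -1.79, 0.41, 0, 0, -0.1363, 4.24, -1.22, 0.41, 0, 0, -0.1363, 4.37, -0.64, 0.41, 0, 0, -0.1363, 4.42, -0.04, 0.41, 0, 0, -0.1363, 4.38, 0.57, 0.41, 0, 0, -0.1363, 4.26, 1.16, 0.41, 0, 0, -0.1363, 4.07, 1.72, 0.41, 0, 0, -0.1363]
  hand: 7

```text
clock: 6.18
tool_pos: [0.483, 0.1903, 0.2589]
eef_rot: [0.432, 0.902, -0.001, -0.0]
contact_force: [0.3, -0.2, -0.1]
opening: 0.793
```

Call:
carry_out:
  motion: [3.79, 2.26, 0.41, 0, 0, -0.1363, 3.45, 2.76, 0.41, 0, 0, -0.1363, 3.05, 3.2, 0.41, 0, 0, -0.1363, 0, 0, 0, 0, 0, 0]

```text
clock: 6.68
tool_pos: [0.464, 0.3246, 0.2464]
eef_rot: [0.239, 0.971, 0.001, -0.001]
contact_force: [-0.5, -0.0, 0.5]
opening: 0.794
```

```bash
cat >> h.py <<'E'
def phase(n):
    t=float(monitor.get_state()["clock"]);s=snapshot(n);P,c=cloud(s);dk,dr=grate(P,c,C)
    a=circ(dr+C,.052)[:2]-C if len(dr)>30 else np.array([np.nan]*2)
    # knob axis by doubled-angle mean, using both knobs away from roaster
    k=dk[np.hypot(*(dk-a).T)>.075] if len(dk) else dk
    ang=np.arctan2(k[:,1],k[:,0])*2; ka=np.degrees(np.angle(np.exp(1j*ang).mean()))/2
    th=np.degrees(np.arctan2(a[1],a[0]))
    print(f"PH {t:.3f} {n} roaster {len(dr)} {th:.1f} r {np.hypot(*a):.4f} knobaxis {ka%180:.1f} n{len(k)}")
    open("ph.txt","a").write(f"{t} {n} {th} {ka}\n"); return s
E
python3 - <<'E'
from h import *
for n in("top","side"): s=phase(n)
st=monitor.get_state();w=snapshot("wrist");save(w,"w1.png");P,c=cloud(w,None,st)
print(st["tool_pos"],np.degrees(psi_of(st)))
m=np.hypot(P[:,0]-.466,P[:,1]-.32)<.05
t=m&(P[:,2]>.155)&(P[:,2]<.17);print(t.sum(),np.median(P[t],0),P[t].min(0),P[t].max(0))
t=m&(P[:,2]>.072)&(P[:,2]<.082);print(t.sum(),circ(P[t][:,:2],.036) if t.sum()>20 else 0)
E
```

```text
PH 6.675 top roaster 316 120.8 r 0.0908 knobaxis 30.6 n144
PH 6.725 side roaster 60 29.8 r 0.1855 knobaxis 140.7 n4
[0.46565031 0.3199256  0.24653546] 61.94662357997086
2155 [0.46441724 0.32076246 0.16373884] [0.45261048 0.30516179 0.15501956] [0.48104937 0.33364172 0.1664749 ]
2224 [0.46878682 0.31832073 0.036     ]
```

View pics/w1.png

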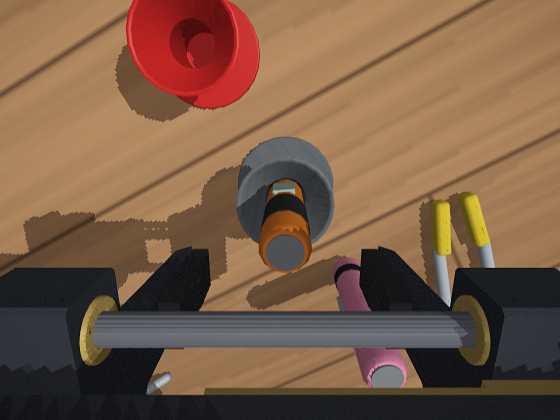

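The wrist view shows the orange barrel with its black band at (287,252), in the dark stand and centred between the fingers. The pink one at (370,330) is well off the finger line. I descend and grip.

Call:
carry_out:
  motion: [0, 0, 3.8, 0, 0, 0, 0, 0, 3.7, 0, 0, 0, 0, 0, 0, 0, 0, 0]

```text
clock: 7.2
tool_pos: [0.4653, 0.3179, 0.1703]
eef_rot: [0.243, 0.97, -0.003, -0.001]
contact_force: [-0.8, -0.1, 0.6]
opening: 0.798
```

Call:
carry_out:
  motion: [0, 0, 0, 0, 0, 0, 0, 0, 0, 0, 0, 0, 0, 0, 0, 0, 0, 0, 0, 0, 0, 0, 0, 0, 0, 0, 0, 0, 0, 0]
  hand: 0
  grip_force: 20

```text
clock: 7.82
tool_pos: [0.4662, 0.321, 0.1726]
eef_rot: [0.242, 0.97, 0.0, 0.0]
contact_force: [-0.3, -0.1, 3.3]
opening: 0.323
```

Run:
```python
from h import *
s=phase("top");st=monitor.get_state();print(st["tool_pos"],st["opening"],st["contact_force"],np.degrees(psi_of(st)))
```

```text
PH 7.825 top roaster 332 -172.0 r 0.0947 knobaxis 100.7 n142
[0.46615764 0.32101267 0.17262909] 0.319119580707748 [-0.39821756 -0.2919635   2.87115857] 61.94425808884314
```

Call:
carry_out:
  motion: [0, 0, -3, 0, 0, 0, 0, 0, -5, 0, 0, 0, 0, 0, -6, 0, 0, 0, 0, 0, -5.2, 0, 0, 0]

```text
clock: 8.38
tool_pos: [0.4658, 0.3207, 0.3662]
eef_rot: [0.242, 0.97, 0.0, 0.0]
contact_force: [0.6, 1.5, -0.7]
opening: 0.32
```

```bash
cat >> h.py <<'E'
def knobfit(n):
    """grate phase from knob tops: circle centres of each dark knob cluster"""
    t=float(monitor.get_state()["clock"]);s=snapshot(n);P,c=cloud(s);d=P[:,:2]-C;rr=np.hypot(*d.T)
    m=(P[:,2]>.151)&(P[:,2]<.168)&(rr>.115)&(rr<.155)&(c.max(1)<110); d=d[m]
    if len(d)<8: print(t,n,"no knobs");return s
    a=np.angle(np.exp(2j*np.arctan2(d[:,1],d[:,0])).mean())/2
    u=d@[np.cos(a),np.sin(a)]; A=np.median(d[u>0],0) if (u>0).sum()>4 else None; B=np.median(d[u<0],0) if (u<0).sum()>4 else None
    mid=(A+B)/2 if A is not None and B is not None else None
    if mid is not None: a=np.arctan2(*(A-B)[::-1])
    print(f"KN {t:.3f} {n} {np.degrees(a)%180:.2f} n{len(d)} mid {mid} len {np.hypot(*(A-B)) if mid is not None else 0}")
    return s
E
python3 - <<'E'
from h import *
s=phase("top");knobfit("top");knobfit("side")
st=monitor.get_state();w=snapshot("wrist");save(w,"w2.png");print(st["tool_pos"],st["opening"],st["contact_force"],np.degrees(psi_of(st)))
E
```

```text
PH 8.375 top roaster 340 -141.2 r 0.0937 knobaxis 133.2 n142
KN 8.425 top 136.12 n124 mid [-0.00194916 -0.00143721] len 0.26907189216775745
8.475 side no knobs
[0.46670439 0.32158509 0.36679138] 0.32227914103145877 [-0.47387902  0.35697459 -1.59242472] 61.93222077986383
```

View pics/w2.png

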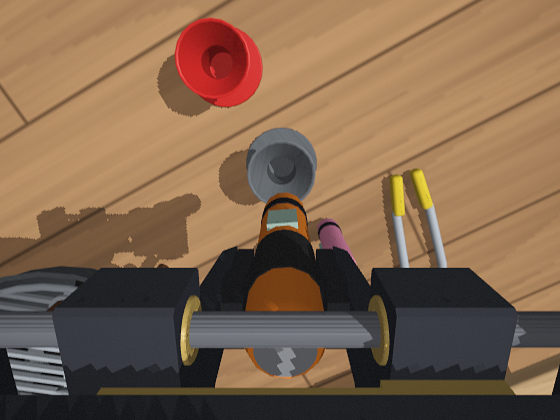

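```bash
cat >> h.py <<'E'
import json
def track(par,n,blend,p0=None,ztar=.3646,save_cmd=True):
    st=monitor.get_state();t=float(st["clock"]);psi=psi_of(st)
    p0=np.array(st["tool_pos"]) if p0 is None else np.array(p0)
    th0,t0,w0,tau,r,cx,cy=par
    def tgt(t):
        th=th0+w0*tau*(1-np.exp(-(t-t0)/tau)); return np.array([cx+r*np.cos(th),cy+r*np.sin(th),ztar])
    off=p0-tgt(t) if blend<=8 else None; pts=[]
    for i in range(1,n+1):
        x=min(1,i/blend); s=x*x*(3-2*x); T=tgt(t+i/8)
        pts.append((T+off*(1-s) if off is not None else p0*(1-s)+T*s,psi))
    print("t",t,"meas",st["tool_pos"],"psi",np.degrees(psi),"end cmd",pts[-1][0].round(4)); rows(p0,psi,pts)
E
python3 - <<'E'
from h import *
track([np.radians(-137),8.425,1.02,20,.090,.584,-.0375],16,16)
E
```

```text
t 8.575 meas [0.46593017 0.32070214 0.3646349 ] psi 61.9368598477597 end cmd [ 0.6697 -0.0651  0.3646]
[-0.3,-0.39,0,0,0,-0,-0.9,-1.11,0,0,0,-0,-1.48,-1.71,0,0,0,-0,-2.03,-2.19,0,0,0,-0,-2.52,-2.52,0,0,0,-0,-2.94,-2.72,0,0,0,-0,-3.26,-2.78,0,0,0,-0,-3.47,-2.71,0,0,0,-0.0]
[-3.56,-2.52,0,0,0,-0,-3.52,-2.23,0,0,0,-0,-3.33,-1.85,0,0,0,-0,-2.99,-1.4,0,0,0,-0,-2.51,-0.9,0,0,0,-0,-1.89,-0.36,0,0,0,-0,-1.15,0.19,0,0,0,-0,-0.28,0.74,0,0,0,-0.0]
```

Call:
carry_out:
  motion: [-0.3, -0.39, 0, 0, 0, 0, -0.9, -1.11, 0, 0, 0, 0, -1.48, -1.71, 0, 0, 0, 0, -2.03, -2.19, 0, 0, 0, 0, -2.52, -2.52, 0, 0, 0, 0, -2.94, -2.72, 0, 0, 0, 0, -3.26, -2.78, 0, 0, 0, 0, -3.47, -2.71, 0, 0, 0, 0]

```text
clock: 9.57
tool_pos: [0.5391, 0.0963, 0.3632]
eef_rot: [0.243, 0.97, -0.001, -0.001]
contact_force: [-0.1, 0.4, -1.1]
opening: 0.321
```

Call:
carry_out:
  motion: [-3.56, -2.52, 0, 0, 0, 0, -3.52, -2.23, 0, 0, 0, 0, -3.33, -1.85, 0, 0, 0, 0, -2.99, -1.4, 0, 0, 0, 0, -2.51, -0.9, 0, 0, 0, 0, -1.89, -0.36, 0, 0, 0, 0, -1.15, 0.19, 0, 0, 0, 0, -0.28, 0.74, 0, 0, 0, 0]

```text
clock: 10.58
tool_pos: [0.6694, -0.0671, 0.3627]
eef_rot: [0.244, 0.97, -0.001, -0.001]
contact_force: [-0.1, -0.5, -1.2]
opening: 0.323
```

```bash
cat >> h.py <<'E'
def wrist_roaster(name=None):
    st=monitor.get_state();w=snapshot("wrist")
    if name: save(w,name)
    P,c=cloud(w,None,st); d=np.hypot(P[:,0]-C[0],P[:,1]-C[1])
    ter=(c[:,0].astype(int)-c[:,2]>45)&(d<.17)
    m=ter&(P[:,2]>.156)&(P[:,2]<.166)
    f=circ(P[m][:,:2],.050) if m.sum()>30 else None
    print(f"WR t {st['clock']:.3f} n{m.sum()} roaster {f} tcp {st['tool_pos']} bounds {P[m].min(0) if m.sum() else 0} {P[m].max(0) if m.sum() else 0}")
    if f is not None:
        e=f[:2]-C; print("  ang",np.degrees(np.arctan2(e[1],e[0])),"r",np.hypot(*e),"err tcp-roaster",(np.array(st["tool_pos"])[:2]-f[:2]))
    return w
E
python3 - <<'E'
from h import *
wrist_roaster("w3.png");s=knobfit("top");s=knobfit("side")
cv2.imwrite("pics/v3.png",np.hstack([cv2.resize(cv2.imread("pics/w3.png"),(400,300)),s["frame"][60:360,150:450,::-1]]))
E
```

```text
WR t 10.575 n3494 roaster [ 0.66847982 -0.0629684   0.05      ] tcp [ 0.66940982 -0.06707346  0.36270919] bounds [ 0.54209407 -0.18267884  0.15604125] [0.72692998 0.10338303 0.16265057]
  ang -17.27956025316709 r 0.08742561618115274 err tcp-roaster [ 0.00093    -0.00410506]
KN 10.625 top 78.43 n64 mid None len 0
KN 10.675 side 81.35 n158 mid [-0.00067474  0.00355284] len 0.2684185894897925
```

View pics/v3.png

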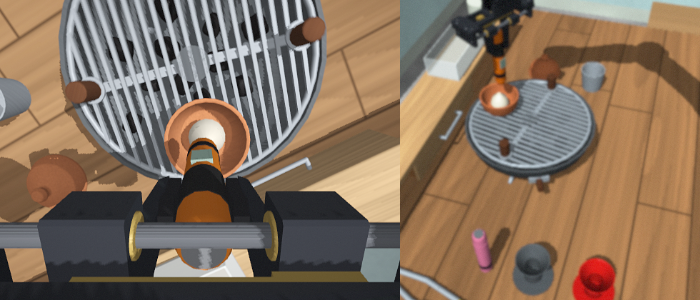

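The wrist crop shows the lens end right over the garlic bulb at (205,140), inside the rim, and the side crop agrees. The prediction is within 4 mm, so I carry on tracking.

Run:
```python
from h import *
track([np.radians(-17.3),10.575,.922,21,.0885,*C],24,3,ztar=.3646)
```

```text
t 10.725 meas [ 0.66934914 -0.0641907   0.36351724] psi 62.012875304712445 end cmd [0.52   0.0231 0.3646]
[0.46,1.26,-0.03,0,0,-0,0.64,1.49,-0.05,0,0,-0,0.66,1.15,-0.03,0,0,-0,0.65,0.74,0,0,0,-0,0.73,0.66,0,0,0,-0,0.79,0.58,0,0,0,-0,0.85,0.48,0,0,0,-0,0.89,0.38,0,0,0,-0.0]
[0.92,0.28,0,0,0,-0,0.94,0.18,0,0,0,-0,0.95,0.08,0,0,0,-0,0.94,-0.02,0,0,0,-0,0.93,-0.12,0,0,0,-0,0.91,-0.22,0,0,0,-0,0.87,-0.31,0,0,0,-0,0.83,-0.4,0,0,0,-0.0]
[0.78,-0.48,0,0,0,-0,0.72,-0.56,0,0,0,-0,0.66,-0.62,0,0,0,-0,0.59,-0.68,0,0,0,-0,0.51,-0.73,0,0,0,-0,0.43,-0.78,0,0,0,-0,0.35,-0.81,0,0,0,-0,0.27,-0.84,0,0,0,-0.0]
```

Call:
carry_out:
  motion: [0.46, 1.26, -0.03, 0, 0, 0, 0.64, 1.49, -0.05, 0, 0, 0, 0.66, 1.15, -0.03, 0, 0, 0, 0.65, 0.74, 0, 0, 0, 0, 0.73, 0.66, 0, 0, 0, 0, 0.79, 0.58, 0, 0, 0, 0, 0.85, 0.48, 0, 0, 0, 0, 0.89, 0.38, 0, 0, 0, 0]

```text
clock: 11.72
tool_pos: [0.651, 0.0216, 0.3653]
eef_rot: [0.242, 0.97, 0.0, 0.0]
contact_force: [0.1, 0.3, -0.7]
opening: 0.324
```

Call:
carry_out:
  motion: [0.92, 0.28, 0, 0, 0, 0, 0.94, 0.18, 0, 0, 0, 0, 0.95, 0.08, 0, 0, 0, 0, 0.94, -0.02, 0, 0, 0, 0, 0.93, -0.12, 0, 0, 0, 0, 0.91, -0.22, 0, 0, 0, 0, 0.87, -0.31, 0, 0, 0, 0, 0.83, -0.4, 0, 0, 0, 0]

```text
clock: 12.72
tool_pos: [0.584, 0.0508, 0.3653]
eef_rot: [0.242, 0.97, 0.0, 0.0]
contact_force: [0.6, -0.3, -1.5]
opening: 0.321
```

```bash
cat >> h.py <<'E'
def wr2(name=None):
    st=monitor.get_state();w=snapshot("wrist")
    if name: save(w,name)
    P,c=cloud(w,None,st); p=np.array(st["tool_pos"])
    d=P[:,:2]-p[:2]; m=(c[:,0].astype(int)-c[:,2]>45)&(np.hypot(*d.T)<.075)&(P[:,2]>.154)&(P[:,2]<.164)
    m&=np.hypot(*d.T)>.03
    f=circ(P[m][:,:2],.050)[:2]; e=f-C
    print(f"WR t {st['clock']:.3f} n{m.sum()} ang {np.degrees(np.arctan2(e[1],e[0])):.2f} r {np.hypot(*e):.4f} err tcp-roaster {(p[:2]-f)*1000} mm z {p[2]}")
E
python3 - <<'E'
from h import *
wr2("w4.png")
track([np.radians(-17.3),10.575,.922,21,.0885,*C],16,3)
E
```

```text
WR t 12.725 n2125 ang 92.53 r 0.0896 err tcp-roaster [ 2.91850912 -1.70927046] mm z 0.3653343325400552
t 12.775 meas [0.58284258 0.05077459 0.36536317] psi 61.95908226188435 end cmd [ 0.4967 -0.0429  0.3646]
[0.82,-0.53,0.02,0,0,-0,0.82,-0.62,0.04,0,0,-0,0.7,-0.67,0.02,0,0,-0,0.56,-0.71,0,0,0,-0,0.48,-0.75,0,0,0,-0,0.4,-0.79,0,0,0,-0,0.32,-0.82,0,0,0,-0,0.23,-0.85,0,0,0,-0.0]
[0.15,-0.86,0,0,0,-0,0.06,-0.87,0,0,0,-0,-0.02,-0.86,0,0,0,-0,-0.11,-0.85,0,0,0,-0,-0.19,-0.83,0,0,0,-0,-0.26,-0.8,0,0,0,-0,-0.34,-0.77,0,0,0,-0,-0.41,-0.73,0,0,0,-0.0]
```

Run:
```python
from h import *
track([np.radians(92.3),12.725,.845,21,.089,*C],16,3)
```

```text
t 12.775 meas [0.58284258 0.05077459 0.36536317] psi 61.95908226188435 end cmd [ 0.4966 -0.0476  0.3646]
[0.89,-0.59,0.02,0,0,-0,0.93,-0.7,0.04,0,0,-0,0.75,-0.73,0.02,0,0,-0,0.54,-0.74,0,0,0,-0,0.46,-0.79,0,0,0,-0,0.38,-0.83,0,0,0,-0,0.29,-0.85,0,0,0,-0,0.2,-0.87,0,0,0,-0.0]
[0.11,-0.88,0,0,0,-0,0.02,-0.89,0,0,0,-0,-0.06,-0.88,0,0,0,-0,-0.15,-0.86,0,0,0,-0,-0.23,-0.84,0,0,0,-0,-0.31,-0.81,0,0,0,-0,-0.39,-0.77,0,0,0,-0,-0.45,-0.72,0,0,0,-0.0]
```

Call:
carry_out:
  motion: [0.89, -0.59, 0.02, 0, 0, 0, 0.93, -0.7, 0.04, 0, 0, 0, 0.75, -0.73, 0.02, 0, 0, 0, 0.54, -0.74, 0, 0, 0, 0, 0.46, -0.79, 0, 0, 0, 0, 0.38, -0.83, 0, 0, 0, 0, 0.29, -0.85, 0, 0, 0, 0, 0.2, -0.87, 0, 0, 0, 0]

```text
clock: 13.78
tool_pos: [0.5164, 0.0173, 0.3645]
eef_rot: [0.242, 0.97, 0.0, 0.0]
contact_force: [0.1, -0.8, -1.0]
opening: 0.322
```

Call:
carry_out:
  motion: [0.11, -0.88, 0, 0, 0, 0, 0.02, -0.89, 0, 0, 0, 0, -0.06, -0.88, 0, 0, 0, 0, -0.15, -0.86, 0, 0, 0, 0, -0.23, -0.84, 0, 0, 0, 0, -0.31, -0.81, 0, 0, 0, 0, -0.39, -0.77, 0, 0, 0, 0, -0.45, -0.72, 0, 0, 0, 0]

```text
clock: 14.78
tool_pos: [0.4984, -0.0483, 0.3645]
eef_rot: [0.242, 0.97, 0.0, 0.0]
contact_force: [-0.1, -0.3, -0.7]
opening: 0.318
```

Run:
```python
from h import *
wr2("w5.png")
track([np.radians(92.3),12.725,.845,21,.089,*C],24,3)
```

```text
WR t 14.775 n2089 ang -168.61 r 0.0912 err tcp-roaster [2.77396505 6.68844441] mm z 0.3644850613700037
t 14.825 meas [ 0.49846281 -0.04970998  0.36443639] psi 61.83474695165594 end cmd [ 0.644  -0.1036  0.3646]
[-0.53,-0.7,-0,0,0,-0,-0.57,-0.68,-0.01,0,0,-0,-0.63,-0.58,-0,0,0,-0,-0.69,-0.46,0,0,0,-0,-0.73,-0.39,0,0,0,-0,-0.76,-0.32,0,0,0,-0,-0.78,-0.25,0,0,0,-0,-0.79,-0.18,0,0,0,-0.0]
[-0.8,-0.1,0,0,0,-0,-0.8,-0.03,0,0,0,-0,-0.8,0.04,0,0,0,-0,-0.79,0.11,0,0,0,-0,-0.77,0.18,0,0,0,-0,-0.75,0.25,0,0,0,-0,-0.72,0.31,0,0,0,-0,-0.68,0.37,0,0,0,-0.0]
[-0.64,0.42,0,0,0,-0,-0.6,0.47,0,0,0,-0,-0.56,0.52,0,0,0,-0,-0.51,0.56,0,0,0,-0,-0.45,0.6,0,0,0,-0,-0.4,0.63,0,0,0,-0,-0.34,0.66,0,0,0,-0,-0.29,0.68,0,0,0,-0.0]
```

Run:
```python
from h import *
track([np.radians(191),14.775,.81,22,.0895,*C],24,4)
```

```text
t 14.825 meas [ 0.49846281 -0.04970998  0.36443639] psi 61.83474695165594 end cmd [ 0.6566 -0.0906  0.3646]
[-0.68,-0.76,-0,0,0,-0,-0.8,-0.82,-0.01,0,0,-0,-0.85,-0.75,-0.01,0,0,-0,-0.83,-0.54,-0,0,0,-0,-0.81,-0.34,0,0,0,-0,-0.84,-0.26,0,0,0,-0,-0.85,-0.17,0,0,0,-0,-0.86,-0.09,0,0,0,-0.0]
[-0.86,-0.01,0,0,0,-0,-0.85,0.07,0,0,0,-0,-0.84,0.15,0,0,0,-0,-0.81,0.23,0,0,0,-0,-0.78,0.31,0,0,0,-0,-0.75,0.38,0,0,0,-0,-0.71,0.44,0,0,0,-0,-0.66,0.5,0,0,0,-0.0]
[-0.61,0.56,0,0,0,-0,-0.55,0.61,0,0,0,-0,-0.49,0.65,0,0,0,-0,-0.42,0.69,0,0,0,-0,-0.36,0.72,0,0,0,-0,-0.29,0.74,0,0,0,-0,-0.22,0.76,0,0,0,-0,-0.15,0.78,0,0,0,-0.0]
```

Call:
carry_out:
  motion: [-0.68, -0.76, 0, 0, 0, 0, -0.8, -0.82, 0, 0, 0, 0, -0.85, -0.75, 0, 0, 0, 0, -0.83, -0.54, 0, 0, 0, 0, -0.81, -0.34, 0, 0, 0, 0, -0.84, -0.26, 0, 0, 0, 0, -0.85, -0.17, 0, 0, 0, 0, -0.86, -0.09, 0, 0, 0, 0]

```text
clock: 15.82
tool_pos: [0.5388, -0.1115, 0.3645]
eef_rot: [0.242, 0.97, 0.0, -0.0]
contact_force: [-0.7, 0.5, -1.6]
opening: 0.323
```

Call:
carry_out:
  motion: [-0.86, 0, 0, 0, 0, 0, -0.85, 0.07, 0, 0, 0, 0, -0.84, 0.15, 0, 0, 0, 0, -0.81, 0.23, 0, 0, 0, 0, -0.78, 0.31, 0, 0, 0, 0, -0.75, 0.38, 0, 0, 0, 0, -0.71, 0.44, 0, 0, 0, 0, -0.66, 0.5, 0, 0, 0, 0]

```text
clock: 16.82
tool_pos: [0.6039, -0.1222, 0.3645]
eef_rot: [0.242, 0.97, 0.0, -0.0]
contact_force: [-0.4, 0.2, 0.1]
opening: 0.326
```

Run:
```python
from h import *
wr2("w6.png")
track([np.radians(191),14.775,.81,22,.0895,*C],16,3)
```

```text
WR t 16.825 n2099 ang -81.43 r 0.0952 err tcp-roaster [4.72039485 8.91605966] mm z 0.3644508617312591
t 16.875 meas [ 0.6049011  -0.12174006  0.36439453] psi 61.982169716264735 end cmd [ 0.6742 -0.0298  0.3646]
[-0.65,0.55,-0.01,0,0,-0,-0.65,0.57,-0.01,0,0,-0,-0.53,0.64,-0.01,0,0,-0,-0.4,0.7,0,0,0,-0,-0.33,0.73,0,0,0,-0,-0.27,0.75,0,0,0,-0,-0.2,0.77,0,0,0,-0,-0.13,0.78,0,0,0,-0.0]
[-0.06,0.78,0,0,0,-0,0.01,0.78,0,0,0,-0,0.08,0.77,0,0,0,-0,0.14,0.76,0,0,0,-0,0.21,0.74,0,0,0,-0,0.27,0.71,0,0,0,-0,0.32,0.69,0,0,0,-0,0.38,0.65,0,0,0,-0.0]
```

Run:
```python
from h import *
track([np.radians(-82),16.825,.75,22,.0925,.5845,-.039],24,4)
a=cv2.imread("pics/w5.png")[60:300,130:430];b=cv2.imread("pics/w6.png")[60:300,130:430]
cv2.imwrite("pics/v5.png",cv2.resize(np.hstack([a,b]),(800,320)))
```

```text
t 16.875 meas [ 0.6049011  -0.12174006  0.36439453] psi 61.982169716264735 end cmd [0.655  0.0209 0.3646]
[-0.66,0.42,-0,0,0,-0,-0.6,0.3,-0.01,0,0,-0,-0.54,0.35,-0.01,0,0,-0,-0.47,0.56,-0,0,0,-0,-0.4,0.74,0,0,0,-0,-0.33,0.77,0,0,0,-0,-0.25,0.79,0,0,0,-0,-0.18,0.81,0,0,0,-0.0]
[-0.11,0.82,0,0,0,-0,-0.03,0.82,0,0,0,-0,0.04,0.81,0,0,0,-0,0.11,0.8,0,0,0,-0,0.18,0.79,0,0,0,-0,0.24,0.76,0,0,0,-0,0.31,0.73,0,0,0,-0,0.37,0.7,0,0,0,-0.0]
[0.42,0.66,0,0,0,-0,0.48,0.62,0,0,0,-0,0.52,0.58,0,0,0,-0,0.57,0.53,0,0,0,-0,0.61,0.48,0,0,0,-0,0.64,0.42,0,0,0,-0,0.67,0.36,0,0,0,-0,0.69,0.31,0,0,0,-0.0]
```

View pics/v5.png

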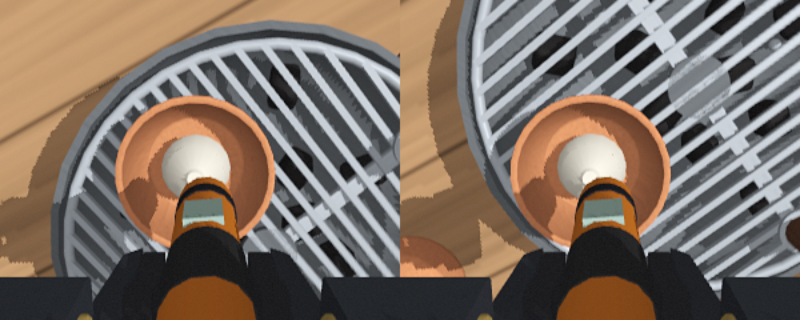

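The wrist views show the lens over the bulb, but with a sideways offset of about 8 mm: the roaster is centred at x≈195 and the barrel axis at x≈207. That matches the numeric fit. I refit the circle and phase from the four wrist fixes and track a cleaner stretch.

```bash
cat > fit.py <<'E'
from h import *
def fit(D):
    D=np.array(D); t=D[:,0]; xy=D[:,1:]
    f=lambda p:np.r_[((np.c_[p[4]+p[3]*np.cos(p[0]+p[1]*p[2]*(1-np.exp(-(t-10.575)/p[2]))),p[5]+p[3]*np.sin(p[0]+p[1]*p[2]*(1-np.exp(-(t-10.575)/p[2])))]-xy)/.003).ravel(),(p[2]-20)/4,(p[3]-.09)/.003,(p[4]-.585)/.003,(p[5]+.037)/.003]
    s=least_squares(f,[-.3,.92,20,.09,.585,-.037]); p=s.x; print("par",p.round(4),"res mm",(s.fun[:2*len(t)]*3).round(1))
    return [p[0],10.575,p[1],p[2],p[3],p[4],p[5]]
W=[(10.575,.6685,-.063),(12.725,.5811,.0525),(14.775,.4956,-.0550),(16.825,.5992,-.1311)]
E
python3 - <<'E'
from fit import *
par=fit(W); track(par,24,4)
E
```

```text
par [-0.3031  0.9474 22.2296  0.0906  0.585  -0.0382] res mm [ 2.9 -2.2 -2.2 -0.4  0.3  0.5 -1.   3.3]
t 16.875 meas [ 0.6049011  -0.12174006  0.36439453] psi 61.982169716264735 end cmd [0.659  0.0139 0.3646]
[-0.6,0.43,-0,0,0,-0,-0.54,0.35,-0.01,0,0,-0,-0.48,0.39,-0.01,0,0,-0,-0.43,0.56,-0,0,0,-0,-0.38,0.69,0,0,0,-0,-0.32,0.72,0,0,0,-0,-0.25,0.74,0,0,0,-0,-0.19,0.75,0,0,0,-0.0]
[-0.12,0.76,0,0,0,-0,-0.06,0.76,0,0,0,-0,0.01,0.76,0,0,0,-0,0.07,0.75,0,0,0,-0,0.13,0.74,0,0,0,-0,0.19,0.72,0,0,0,-0,0.25,0.7,0,0,0,-0,0.3,0.67,0,0,0,-0.0]
[0.36,0.64,0,0,0,-0,0.41,0.61,0,0,0,-0,0.45,0.57,0,0,0,-0,0.49,0.53,0,0,0,-0,0.53,0.49,0,0,0,-0,0.56,0.44,0,0,0,-0,0.59,0.39,0,0,0,-0,0.62,0.34,0,0,0,-0.0]
```

Good fit (≤3.3 mm residuals).

Call:
carry_out:
  motion: [-0.6, 0.43, 0, 0, 0, 0, -0.54, 0.35, 0, 0, 0, 0, -0.48, 0.39, 0, 0, 0, 0, -0.43, 0.56, 0, 0, 0, 0, -0.38, 0.69, 0, 0, 0, 0, -0.32, 0.72, 0, 0, 0, 0, -0.25, 0.74, 0, 0, 0, 0, -0.19, 0.75, 0, 0, 0, 0]

```text
clock: 17.88
tool_pos: [0.6536, -0.096, 0.3645]
eef_rot: [0.242, 0.97, 0.0, -0.0]
contact_force: [-0.7, -0.1, -1.3]
opening: 0.319
```

Call:
carry_out:
  motion: [-0.12, 0.76, 0, 0, 0, 0, -0.06, 0.76, 0, 0, 0, 0, 0.01, 0.76, 0, 0, 0, 0, 0.07, 0.75, 0, 0, 0, 0, 0.13, 0.74, 0, 0, 0, 0, 0.19, 0.72, 0, 0, 0, 0, 0.25, 0.7, 0, 0, 0, 0, 0.3, 0.67, 0, 0, 0, 0]

```text
clock: 18.88
tool_pos: [0.6741, -0.0406, 0.3645]
eef_rot: [0.242, 0.97, 0.0, -0.0]
contact_force: [-0.2, 0.4, -1.6]
opening: 0.322
```

Run:
```python
from fit import *
wr2(); par=fit(W); track(par,24,3)
```

```text
WR t 18.875 n2045 ang -3.39 r 0.0943 err tcp-roaster [-5.03349669  1.92545851] mm z 0.36448336197014175
par [-0.3031  0.9474 22.2296  0.0906  0.585  -0.0382] res mm [ 2.9 -2.2 -2.2 -0.4  0.3  0.5 -1.   3.3]
t 18.925 meas [ 0.67406968 -0.03909104  0.36452965] psi 62.043542657880806 end cmd [0.5614 0.0492 0.3646]
[0.36,0.69,-0,0,0,-0,0.4,0.7,-0,0,0,-0,0.45,0.61,-0,0,0,-0,0.51,0.51,0,0,0,-0,0.54,0.47,0,0,0,-0,0.58,0.42,0,0,0,-0,0.6,0.37,0,0,0,-0,0.63,0.32,0,0,0,-0.0]
[0.65,0.27,0,0,0,-0,0.66,0.22,0,0,0,-0,0.67,0.17,0,0,0,-0,0.68,0.12,0,0,0,-0,0.68,0.06,0,0,0,-0,0.68,0.01,0,0,0,-0,0.68,-0.04,0,0,0,-0,0.67,-0.09,0,0,0,-0.0]
[0.66,-0.14,0,0,0,-0,0.64,-0.19,0,0,0,-0,0.62,-0.23,0,0,0,-0,0.6,-0.27,0,0,0,-0,0.58,-0.31,0,0,0,-0,0.55,-0.35,0,0,0,-0,0.52,-0.39,0,0,0,-0,0.49,-0.42,0,0,0,-0.0]
```

Run:
```python
from fit import *
par=fit(W+[(18.875,.6791,-.0426)]); par[4]+=.001; track(par,24,3)
```

```text
par [-0.3019  0.9497 21.5237  0.091   0.5857 -0.0382] res mm [ 4.1 -2.3 -1.8  0.1  0.5  0.5 -1.1  2.7 -2.5  0.3]
t 18.925 meas [ 0.67406968 -0.03909104  0.36452965] psi 62.043542657880806 end cmd [0.5655 0.0516 0.3646]
[0.28,0.68,-0,0,0,-0,0.25,0.68,-0,0,0,-0,0.37,0.61,-0,0,0,-0,0.5,0.53,0,0,0,-0,0.53,0.49,0,0,0,-0,0.57,0.44,0,0,0,-0,0.6,0.39,0,0,0,-0,0.62,0.34,0,0,0,-0.0]
[0.64,0.29,0,0,0,-0,0.66,0.24,0,0,0,-0,0.67,0.19,0,0,0,-0,0.68,0.14,0,0,0,-0,0.68,0.09,0,0,0,-0,0.68,0.03,0,0,0,-0,0.68,-0.02,0,0,0,-0,0.67,-0.07,0,0,0,-0.0]
[0.66,-0.12,0,0,0,-0,0.65,-0.16,0,0,0,-0,0.63,-0.21,0,0,0,-0,0.61,-0.25,0,0,0,-0,0.59,-0.29,0,0,0,-0,0.56,-0.33,0,0,0,-0,0.54,-0.37,0,0,0,-0,0.51,-0.4,0,0,0,-0.0]
```

Call:
carry_out:
  motion: [0.28, 0.68, 0, 0, 0, 0, 0.25, 0.68, 0, 0, 0, 0, 0.37, 0.61, 0, 0, 0, 0, 0.5, 0.53, 0, 0, 0, 0, 0.53, 0.49, 0, 0, 0, 0, 0.57, 0.44, 0, 0, 0, 0, 0.6, 0.39, 0, 0, 0, 0, 0.62, 0.34, 0, 0, 0, 0]

```text
clock: 19.92
tool_pos: [0.6605, 0.0134, 0.3645]
eef_rot: [0.242, 0.97, 0.0, -0.0]
contact_force: [0.6, 0.4, -0.8]
opening: 0.322
```

Call:
carry_out:
  motion: [0.64, 0.29, 0, 0, 0, 0, 0.66, 0.24, 0, 0, 0, 0, 0.67, 0.19, 0, 0, 0, 0, 0.68, 0.14, 0, 0, 0, 0, 0.68, 0.09, 0, 0, 0, 0, 0.68, 0.03, 0, 0, 0, 0, 0.68, -0.02, 0, 0, 0, 0, 0.67, -0.07, 0, 0, 0, 0]

```text
clock: 20.92
tool_pos: [0.6173, 0.0462, 0.3645]
eef_rot: [0.242, 0.97, 0.0, 0.0]
contact_force: [-0.1, 0.4, -1.5]
opening: 0.319
```

Call:
carry_out:
  motion: [0.66, -0.12, 0, 0, 0, 0, 0.65, -0.16, 0, 0, 0, 0, 0.63, -0.21, 0, 0, 0, 0, 0.61, -0.25, 0, 0, 0, 0, 0.59, -0.29, 0, 0, 0, 0, 0.56, -0.33, 0, 0, 0, 0, 0.54, -0.37, 0, 0, 0, 0, 0.51, -0.4, 0, 0, 0, 0]

```text
clock: 21.92
tool_pos: [0.5653, 0.0495, 0.3645]
eef_rot: [0.242, 0.97, 0.0, 0.0]
contact_force: [1.0, 0.3, -0.9]
opening: 0.321
```

Run:
```python
from fit import *
wr2("w7.png"); st=monitor.get_state()
line(st["tool_pos"],psi_of(st),[.466,.320,.3646],psi_of(st),8)
```

```text
WR t 21.925 n2142 ang 104.58 r 0.0894 err tcp-roaster [2.81089806 0.04744532] mm z 0.364534179567364
[2.68,2.41,-0,0,0,-0,2.68,2.41,-0,0,0,-0,2.68,2.41,-0,0,0,-0,2.68,2.41,-0,0,0,-0,2.68,2.41,-0,0,0,-0,2.68,2.41,-0,0,0,-0,2.68,2.41,-0,0,0,-0,2.68,2.41,-0,0,0,-0.0]
```

Tracking has been continuous from about 11 s to 21.9 s, with every fix within 1 cm and the last at 3 mm. I go back to the stand.

Call:
carry_out:
  motion: [1.34, 1.21, 0, 0, 0, 0, 2.68, 2.41, 0, 0, 0, 0, 3.22, 2.89, 0, 0, 0, 0, 3.48, 3.13, 0, 0, 0, 0, 3.48, 3.13, 0, 0, 0, 0, 3.22, 2.89, 0, 0, 0, 0, 2.68, 2.41, 0, 0, 0, 0, 1.34, 1.21, 0, 0, 0, 0]

```text
clock: 22.98
tool_pos: [0.4652, 0.3239, 0.3646]
eef_rot: [0.24, 0.971, 0.001, -0.001]
contact_force: [0.5, -0.8, -1.7]
opening: 0.318
```

Run:
```python
from h import *
s=phase("top"); st=monitor.get_state();print(st["clock"],st["tool_pos"],np.degrees(psi_of(st)),R.from_quat(st["eef_rot"]).as_matrix()[:,2])
s=snapshot("side");save(s,"s8.png")
w=snapshot("wrist");save(w,"w8.png");P,c=cloud(w,None,st)
o=(c[:,0].astype(int)-c[:,2]>60)&(np.hypot(P[:,0]-.466,P[:,1]-.32)<.03)&(P[:,2]>.19)&(P[:,2]<.4)
for a,b in((.2,.23),(.23,.26)):
    k=o&(P[:,2]>a)&(P[:,2]<b); print(a,k.sum(),circ(P[k][:,:2],.0145) if k.sum()>20 else 0)
st2=monitor.get_state();print(st2["tool_pos"]); line(st2["tool_pos"],psi_of(st2),[.4662,.321,.3646],psi_of(st2),1)
```

```text
PH 22.975 top roaster 293 141.6 r 0.0937 knobaxis 51.4 n143
23.025 [0.46469426 0.32538517 0.36463212] 62.281017042737055 [-0.00108586  0.0033033  -0.99999395]
0.2 148 [0.46616078 0.32451573 0.0145    ]
0.23 282 [0.4662304  0.32458486 0.0145    ]
[0.46695542 0.32090212 0.36440154]
[0.07,-0.03,-0.02,0,0,-0.0]
```

Call:
carry_out:
  motion: [0.05, -0.02, 3, 0, 0, 0, 0, 0, 5, 0, 0, 0, 0, 0, 4, 0, 0, 0, 0, 0, 3, 0, 0, 0, 0, 0, 2, 0, 0, 0, 0, 0, 1.2, 0, 0, 0, 0, 0, 0.9, 0, 0, 0, 0, 0, 0, 0, 0, 0]

```text
clock: 24.12
tool_pos: [0.4672, 0.32, 0.1735]
eef_rot: [0.243, 0.97, -0.0, 0.0]
contact_force: [-0.7, 0.4, 0.7]
opening: 0.32
```

Run:
```python
from h import *
st=monitor.get_state();print(st["clock"],st["tool_pos"],st["contact_force"],st["moment"],st["opening"])
w=snapshot("wrist");save(w,"w9.png")
```

```text
24.125 [0.4671877  0.32003674 0.17352986] [-0.70461268  0.37474655  0.69358578] [ 0.01151806 -0.02864903  0.01664686] 0.32042142257971407
```

View pics/w9.png

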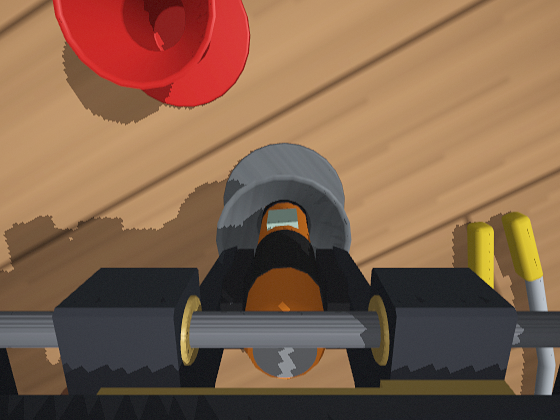

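The wrist view shows the barrel seated in the dark stand at (284,230), with no side load and about 1 mm above the floor. I release, opening to 7 cm as before, and retreat.

Call:
carry_out:
  motion: [0, 0, 0.1, 0, 0, 0, 0, 0, 0, 0, 0, 0, 0, 0, 0, 0, 0, 0, 0, 0, 0, 0, 0, 0, 0, 0, 0, 0, 0, 0, 0, 0, 0, 0, 0, 0]
  hand: 7

```text
clock: 24.92
tool_pos: [0.4667, 0.3207, 0.1725]
eef_rot: [0.242, 0.97, 0.0, -0.0]
contact_force: [0.3, -0.7, -0.0]
opening: 0.795
```

Call:
carry_out:
  motion: [0, 0, -2, 0, 0, 0, 0, 0, -4, 0, 0, 0, 0, 0, -5, 0, 0, 0, 0, 0, -4, 0, 0, 0, 0, 0, 0, 0, 0, 0]

```text
clock: 25.55
tool_pos: [0.4678, 0.3218, 0.3257]
eef_rot: [0.243, 0.97, 0.003, 0.002]
contact_force: [-0.4, 0.4, -0.6]
opening: 0.792
```

Run:
```python
from h import *
phase("top");s=phase("side");st=monitor.get_state();w=snapshot("wrist");P,c=cloud(w,None,st)
print(st["tool_pos"],st["opening"],st["contact_force"])
m=np.hypot(P[:,0]-.466,P[:,1]-.32)<.05;t=m&(P[:,2]>.155)&(P[:,2]<.175);print(t.sum(),np.median(P[t],0))
cv2.imwrite("pics/v9.png",np.hstack([cv2.resize(w["frame"],(400,300)),s["frame"][90:390,110:510]])[:,:,::-1])
```

```text
PH 25.550 top roaster 335 -147.7 r 0.0942 knobaxis 126.7 n150
PH 25.600 side roaster 311 -142.7 r 0.0865 knobaxis nan n0
[0.46648588 0.32037288 0.3223046 ] 0.7910730218390667 [ 0.40887848  0.76931582 -0.52261531]
1128 [0.46638427 0.3205687  0.16369492]h.py:44: RuntimeWarning: Mean of empty slice.
  ang=np.arctan2(k[:,1],k[:,0])*2; ka=np.degrees(np.angle(np.exp(1j*ang).mean()))/2
  ret = ret.dtype.type(ret / rcount)
```

View pics/v9.png

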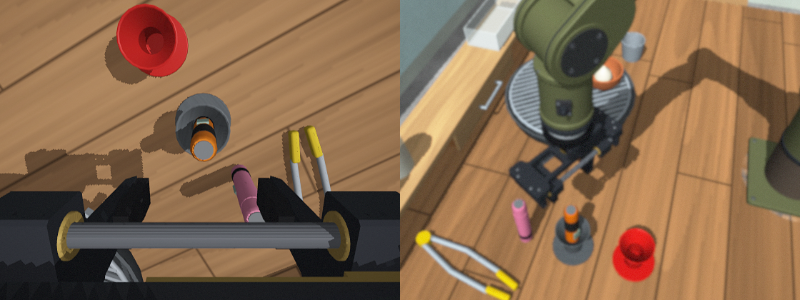

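The thermometer stands upright in the dark stand with its top at 163.7 mm. The roaster is still on the turning grate and everything else is in place.

```bash
python3 -c "
from plant import workorder; print(workorder.finish_job())"
```

```text
the job is handed in; nothing more can be done
None
```

The job is done and handed in at about 25.7 s of the 54 s allowed; no verdict was reported.

- **Spin:** I pushed the grate round by its near knob. It coasted at about 1.15 rad/s just after the push, a little faster than the 1.05 rad/s asked. By 8 s it was at about 1.03, and it slowed with a time constant near 21 s.
- **Holding the lens:** I held the orange thermometer lens down over the roaster, about 4 cm above its rim, from about 11 s to 21.9 s without a break. The five wrist-camera fixes after lock-on put it 3, 7, 10, 5 and 3 mm off centre. The 10 mm offset was corrected by refitting the roaster's path. The top and wrist cameras disagreed by a few millimetres on the roaster's radius.
- **Return:** The thermometer is back in the dark stand, lens down and released. Its top measured 163.7 mm above the counter, against 163 mm expected, and it was within 1 mm of where it started.
- **Last look:** The roaster was still riding on the turning grate, the arm was clear, and nothing in view on the counter had been disturbed. I saw no unexpected contact forces.

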